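# Unlock the medicine box: work the key past sticky pins, give it a quarter turn and hold it

### The arm

A 6-joint arm with a two-finger parallel gripper is mounted at the origin on a cart in front of the work surface, level with it; the furniture and walls round the work are solid. World frame = base frame: x ahead of the robot, y to its left, z up, the work surface at z = 0. Lengths are in m, angles in rad, forces in N, time in s.
With the tool pointing down it reaches from about 0.275 to 0.975 m from the base axis. Payload 8.4 kg.
Tool frame: the origin (TCP) lies between the finger pads; the fingertips stand 11 mm ahead of it and the grasp point (between the pads) lies 8 mm behind it; z points along the fingers, y is the line along which they close (so a half turn about z gives the same grasp; the last joint's range is limited). The gripper opens to 92 mm and grips with 3 to 60 N. Pads are 20 mm wide; open, the fingers measure 128 mm over their backs; the gripper's body (75 mm by 189 mm) begins 69 mm behind the grasp point.
Start: joints at [-1.251, 0.353, 1.633, -0, 1.155, -0.002], TCP at [0.198, -0.593, 0.226] pointing down, gripper open.
Joint ranges: [-2.63, 2.63], [-0.92, 2.1], [0.06, 2.66], [-1.3, 4.44], [0, 2.69], [-3.02, 3.02]. Speed limits (rad/s): [2.22, 2.22, 2.79, 3.14, 3.14, 3.14].

### API

Orientations are given as a unit quaternion [x, y, z, w].
In Python, from rig import sensors, optics, bot gives the robot as it stands.
- The arm moves only by the shell command python3 -m handwheel 'ROWS'. ROWS is JSON, a list of rows, each a list of 3 entries, a list of its own where there are three numbers: the opening, from 0 (shut) to 1 (fully open), then the shift along the tool's x, y, z in m, then the turn, a rotation vector about the tool's x, y, z in degrees. A call has 1 to 10 rows; each row shifts and turns the commanded pose from where the row before left it, along the tool's axes as they then stand; what a row does not reach is not made up. A row lasts 1/10 s, in which the tool goes at most 50 mm and 8.59 degrees, less where a joint would pass 70% of its speed; a pose out of reach is approached as far as the arm can. A call is refused whole if a number of a shift passes 0.05 or a number of a turn 8.59, either way. A call with a gripper value outside its range is refused whole. The fingers move at their own pace and stop on an object; the grip force is fixed at half the most. Time passes only in rows, so rows that do not move let the fingers close. It gives the time, the measured TCP pose, the force, the opening and the grip force at its end, in the units of the state.
- sensors.read_state(): the state, without advancing time (a new reading comes with each control period).
- optics.grab_frame(name): name is "scene" or "top"; returns the picture (480x640x3 uint8, red, green, blue); there is no depth.
- optics.calibration(name): a dict with "vfov" (degrees; the focal length in pixels is half the picture's height over the tangent of half this angle, whatever the lens; pixels are square), "cx", "cy" (the principal point, pixels), "world_from_camera" (4x4, takes a point from camera to world coordinates). Camera axes: x right, y down, z forward; pixel columns grow to the right and rows downward; lengths in m; the calibration is good to about 2 mm. A picture is of the moment at which its call begins. calibration takes no time and is no camera call.
- bot.close_job(): hands the job in; it is judged then, once.
The state is a dict: "clock": time; "joints": joint angles; "joint_velocities": joint speeds; "effort": joint torques, N m; "eef_pos": TCP position; "tool_rot": TCP orientation; "force": force on the tool from outside, world axes, zero at the start; "moment": the same for the moment, N m; "gripper_width": finger opening in m; "gripper_force": force on a finger pad.
Only numpy, scipy, OpenCV 4.12 (cv2) and the standard library are available. Lean on these libraries where they do the work, as an engineer would, in place of code of your own. Each camera call takes 0.05 s, during which the arm holds its last target. There are 200 camera calls.

### The job

I need to get into the white medicine box. Take the larger key, with the square head, out of the oak key block, put it into the lock on the front of the box's top and work it fully home (two of the pins are sticky, so wiggle it as you push), then turn it a quarter turn clockwise to its stop. The latch is sprung and snaps shut when the key is let go, so finish while still gripping the key, holding it turned and fully in, so that I can then lift the lid myself; leave the other key in the block and the things around where they are.

Things in the scene. Friction and masses are not known exactly. Their poses are not given: they have to be found in the camera images.
- lockbox: White steel medicine box, fixed on the worktop, 160 mm (its x, front to back) x 210 mm (y) x 100 mm high. Origin: centre of its underside; its -x side is the front and faces the robot within 17 degrees. Top: a 50 mm deep front deck with a round brass lock in the middle and, behind it, the hinged lid with a low wire handle, 13 mm above the lid, 106 mm behind the front edge.
- keyway (a point): Middle of the keyway at the plug's face, level with the box's top, 26 mm behind its front edge; axes as the box. The key goes straight down. Brass plug 26 mm across; steel collar round it 36 mm across, 2 mm higher. While locked the keyway is a slot 14 mm (along the box's x) x 5.6 mm (y), 34 mm deep, its mouth flared to 19 x 10.6 mm over the top 2.5 mm.
- pin_1 (a point): Sticky pin inside the keyway, centre 11 mm below the face (4 mm thick): it stands out 5 mm into the slot from the slot's +x end. When the key's point or edge pushes it to +x it slides back, with 5 N of friction and no spring, and stays there. Straight pushing down takes 10 to 25 N; less if the key is also shifted 1 to 2 mm to and fro along the slot's length.
- pin_2 (a point): Second sticky pin, centre 23 mm below the face, just like the first but standing out from the slot's -x end (pushed back to -x).
- lock_plug (a joint): Turn of the brass plug (with the keyway), rad: 0 locked (slot along the box's x), grows clockwise seen from above, stop at 1.571 (a quarter turn, slot along the box's y). The pins block it after a few degrees until the square key is almost fully home (within 1 to 2.5 mm). A spring turns it back to 0: 0.03 N m at first, 0.10 N m at the stop. The key has 8 degrees of play in the slot.
- lid (a joint): Opening of the box's lid about its rear edge, rad: 0 closed, growing as it opens. The latch bolt keeps it shut; only while the plug is turned can it be lifted. Not for the robot to open.
- key_square: Key to use. Square black head 34 mm wide (x), 9 mm thick (y), from z = 4 to 30 mm; steel shoulder 24 x 7 mm, z = 0 to 4; flat steel blade 12 mm wide (x), 4 mm thick (y), z = 0 to -28, ending in a 90 degree point. Origin: middle of the shoulder's underside. 35 g. Starts upright in a slot of the block, axes as the block. Fully home in the lock its origin is at point keyway; it fits either way round.
- key_grip (a point): Middle of the square key's head, 17 mm above its origin: the place to grip, across the 9 mm thickness (key y).
- key_tip (a point): Point of the square key's blade, 28 mm below its origin.
- key_round: Another key, for a different lock: smaller round black head 22 mm across, 9 mm thick, z = 4 to 26 mm, blade 8 mm wide and 22 mm long; same shoulder, origin and axes as the square key. It stands in the block's other slot. Leave it there.
- key_block: Light oak key block, 124 mm (x) x 50 mm (y) x 36 mm high, on a low darker plinth, fixed on the worktop. Origin: centre of its underside; its x points away from the robot within 17 degrees. Two key slots in its top at x = -30 and +30 mm, 32 mm deep; the keys' shoulders rest on the top. Which key stands in which slot varies.
- tumbler: Clear drinking glass, 77 mm across, 89 mm high, standing behind the work; origin at the middle of its underside. Leave it alone.
- dropper: Small brown dropper bottle with a black cap, 33 mm across, 102 mm high, standing behind the work; origin at the middle of its underside. Leave it alone.
- teaspoon: Steel teaspoon, 137 mm long, lying behind the work; origin in its middle, on the worktop. Leave it alone.
Things that resemble listed ones, but are neither listed nor needed, are in the scene too. Leave any turquoise look-alike of the key_block alone.

How it is judged:
On the way, in this order (a step that is already met when the one before it is completed fails the run):
1. the square-headed key is gripped and drawn clear of the key block (height (world z) of key_tip above 0.045 m and contact force between the fingers and key_square above 1 N), for 0.1 s.
2. the key is fully home in the lock (horizontal distance between key_square and keyway below 0.0035 m and z of key_square in the frame of keyway between -0.004 and 0.0035 m and angle between key_square's own z axis and vertical below 0.14 rad), for 0.1 s.
At the end, for the whole second after the job is handed in: The square-headed key is fully home in the lock (shoulder within 3.5 mm of the plug's face, centred within 3.5 mm, upright within 8 degrees) and held by the fingers (over 1 N) with the plug turned at least 1.3 rad clockwise and still; the round-headed key is in the block, the lid still down (all of step 2 and value of joint lock_plug above 1.3 rad and velocity of joint lock_plug below 0.1 rad/s and contact force between the fingers and key_square above 1 N and horizontal distance between key_round and key_block below 0.045 m and height (world z) of key_round below 0.042 m and value of joint lid below 0.1 rad); the arm keeps its last pose, push and grip.
It fails at once if the round-headed key is pulled out or moved (distance of key_round from where it was at the start of the episode above 0.015 m).
It fails at once if the glass, dropper bottle or teaspoon is displaced by more than 3 cm (distance of any of tumbler, dropper, teaspoon from where it was at the start of the episode above 0.03 m).
It also fails if it takes over 61 s, if anything falls off the work surface, if the arm or the gripper's body presses on something with over 40 N, if the wrist force passes 120 N, or if a joint passes its speed limit or range.

## Working session

There is one attempt and no reset: what is moved stays moved. The work goes in short steps, Python scripts to look and compute and a shell command to move; the robot and the scene stay as the last step left them, time stands still between calls to the robot, and variables do not carry over. Pictures are saved under pics/ and viewed, at most 10 in all, crops included, and the job is handed in when it is done.

```bash
mkdir -p pics
python3 - <<'E'
from rig import sensors, optics, bot
import cv2,numpy as np
for n in("scene","top"):
    im=optics.grab_frame(n); cv2.imwrite(f"pics/{n}0.png",im[:,:,::-1]); c=optics.calibration(n); print(n,c["vfov"],c["cx"],c["cy"],np.round(c["world_from_camera"],4).tolist(), [k for k in c])
print(sensors.read_state())
E
```

```text
scene 57.878586480233494 310.8462574057665 237.9920370110574 [[-0.5272, -0.349, 0.7748, -0.1323], [-0.8497, 0.2196, -0.4793, 0.6173], [-0.0029, -0.911, -0.4123, 0.4696], [0.0, 0.0, 0.0, 1.0]] ['vfov', 'cx', 'cy', 'world_from_camera']
top 48.81023168306551 313.4433398502068 243.83764061820708 [[0.1379, -0.905, 0.4024, 0.0121], [-0.9904, -0.1303, 0.0464, 0.1368], [0.0104, -0.4049, -0.9143, 1.3521], [0.0, 0.0, 0.0, 1.0]] ['vfov', 'cx', 'cy', 'world_from_camera']
{'clock': 0.1, 'joints': array([-1.25140088e+00,  3.53602350e-01,  1.63402515e+00, -5.64521186e-06,
        1.15518041e+00, -2.39234257e-03]), 'joint_velocities': array([ 1.13097956e-03, -3.01031330e-03, -2.20406922e-03,  1.23549016e-03,
        6.84446674e-05,  6.57155268e-04]), 'effort': array([ 6.24853760e-05, -5.94904053e+01, -3.34930909e+01,  6.98288181e-02,
        1.84683729e-02, -4.90816637e-05]), 'eef_pos': array([ 0.197539  , -0.59253091,  0.22493891]), 'tool_rot': array([ 9.87084110e-01,  1.60201719e-01, -9.84565750e-05, -5.99604415e-04]), 'force': array([-1.13570663, -0.16074255, -0.30817085]), 'moment': array([-0.01831604, -0.09524941, -0.02404502]), 'gripper_force': 0.0, 'gripper_width': 0.09165102874588058}
```

View pics/scene0.png

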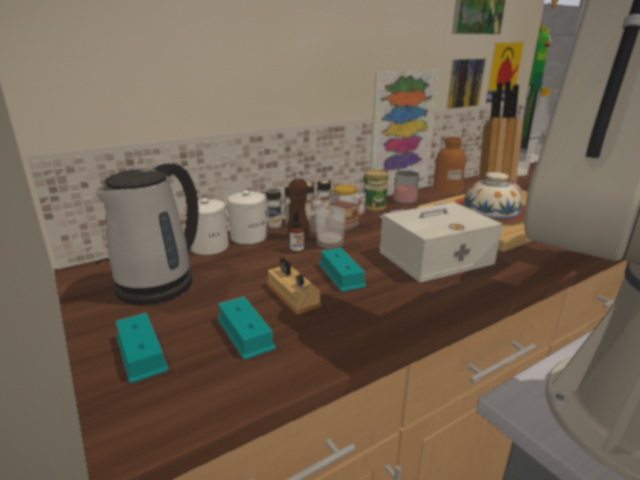

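View pics/top0.png

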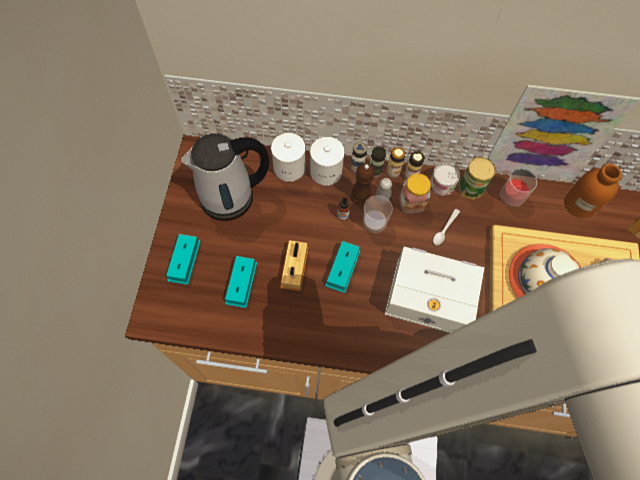

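The oak block is at about (293,265) in top and (293,288) in scene. The brass lock is at (434,305) in top and (457,227) in scene. I'll enlarge these areas next.

Run:
```python
import cv2,numpy as np
s=cv2.imread("pics/scene0.png");t=cv2.imread("pics/top0.png")
def c(im,x,y,w,h,k): return cv2.resize(im[y:y+h,x:x+w],None,fx=k,fy=k,interpolation=cv2.INTER_CUBIC)
a=np.hstack([c(s,262,255,64,60,6.25),c(t,262,235,64,60,6.25)])[:, :800]
cv2.imwrite("pics/blk.png",a)
b=np.hstack([c(s,375,195,130,90,3.07),c(t,380,240,130,90,3.07)])[:, :800]
cv2.imwrite("pics/box.png",b)
cv2.imwrite("pics/both.png",cv2.resize(np.vstack([a[:, :798],b[:, :798]]),(760,600*1) if 0 else None,fx=.92,fy=.92))
print(cv2.imread("pics/both.png").shape)
```

```text
(599, 734, 3)
```

View pics/both.png

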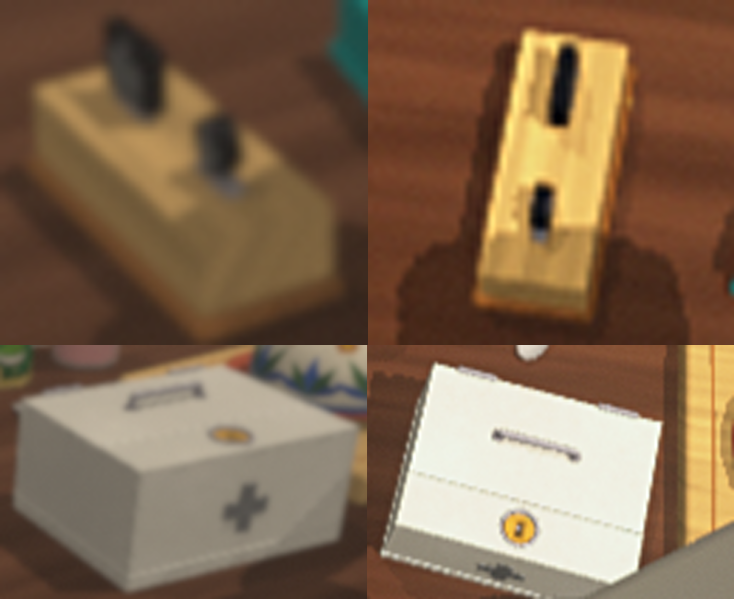

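Top-right panel: the square key is the larger, far head, at about top pixel (296,250), and the round key is nearer, at about (293,272). The lock is at about top pixel (434,305). Next I'll get masks and triangulate.

```bash
cat > h.py <<'E'
import cv2,numpy as np
from rig import optics
C={n:optics.calibration(n) for n in("scene","top")}
def ray(n,uv):
    c=C[n];f=240/np.tan(np.radians(c["vfov"])/2);T=np.array(c["world_from_camera"])
    d=T[:3,:3]@np.array([(uv[0]-c["cx"])/f,(uv[1]-c["cy"])/f,1]);return T[:3,3],d/np.linalg.norm(d)
def plane(n,uv,z):
    o,d=ray(n,uv);return o+d*(z-o[2])/d[2]
def tri(a,b):
    (o,d),(p,e)=ray("scene",a),ray("top",b)
    k=np.linalg.lstsq(np.c_[d,-e],p-o,rcond=None)[0];P,Q=o+d*k[0],p+e*k[1];return (P+Q)/2,np.linalg.norm(P-Q)
def blobs(m,roi,amin=8):
    x,y,w,h=roi;M=np.zeros(m.shape,np.uint8);M[y:y+h,x:x+w]=m[y:y+h,x:x+w]
    n,l,s,c=cv2.connectedComponentsWithStats(M)
    return [(c[i],s[i],(l==i).astype(np.uint8)) for i in range(1,n) if s[i,4]>=amin]
E
python3 - <<'E'
from h import *
im={n:cv2.imread(f"pics/{n}0.png") for n in("scene","top")}
hsv={n:cv2.cvtColor(im[n],cv2.COLOR_BGR2HSV) for n in im}
roiK={"scene":(272,255,40,36),"top":(284,238,24,42)}
roiL={"scene":(440,215,35,22),"top":(422,292,26,28)}
r={}
for n in im:
    h=hsv[n].astype(int)
    dark=(((h[:,:,2]<75)&(h[:,:,1]<110)) ).astype(np.uint8)
    r[n,'k']=[b for b in blobs(dark,roiK[n])]
    for b in r[n,'k']: print(n,'dark',b[0].round(2),b[1])
    br=((h[:,:,1]>90)&(h[:,:,0]>8)&(h[:,:,0]<35)).astype(np.uint8)
    r[n,'l']=blobs(br,roiL[n])
    for b in r[n,'l']: print(n,'brass',b[0].round(2),b[1], [x.round(2) if hasattr(x,'round') else x for x in cv2.minEnclosingCircle(cv2.findNonZero(b[2]))])
# oak and box top quads in the top view
h=hsv["top"].astype(int)
oak=((h[:,:,0]>12)&(h[:,:,0]<30)&(h[:,:,2]>150)&(h[:,:,1]>70)).astype(np.uint8)
oak=cv2.morphologyEx(oak,cv2.MORPH_CLOSE,np.ones((7,7)))
for b in blobs(oak,(275,230,40,65),100):
    ct=max(cv2.findContours(b[2],0,1)[0],key=cv2.contourArea);hu=cv2.convexHull(ct)
    print('oak',b[1],cv2.approxPolyDP(hu,3,True)[:,0].tolist(),cv2.minAreaRect(hu))
wh=((h[:,:,2]>205)&(h[:,:,1]<40)).astype(np.uint8); wh=cv2.morphologyEx(wh,cv2.MORPH_CLOSE,np.ones((9,9)))
for b in blobs(wh,(380,240,110,90),500):
    hu=cv2.convexHull(max(cv2.findContours(b[2],0,1)[0],key=cv2.contourArea))
    print('box',b[1],cv2.approxPolyDP(hu,3,True)[:,0].tolist())
E
```

```text
scene dark [284.98 265.88] [280 258  11  17 120]
scene dark [299.81 279.9 ] [297 275   6  11  52]
scene brass [456.36 226.51] [451 225  12   4  39] [(456.5, 226.5), 5.522780418395996]
top dark [295.56 249.32] [294 243   4  13  34]
top dark [291.88 270.94] [291 268   3   7  16]
top brass [433.27 304.45] [428 300  11  10  89] [(433.25, 304.375), 5.427173614501953]
oak [281 240  27  48 891] [[307, 243], [299, 285], [281, 287], [289, 240]] ((294.2679443359375, 264.73773193359375), (20.701745986938477, 48.65217208862305), 10.61965560913086)
box [ 390  247   94   77 4831] [[404, 247], [483, 267], [473, 320], [464, 323], [390, 302]]
```

```bash
cat > m.py <<'E'
from h import *
im=cv2.imread("pics/top0.png");g=cv2.GaussianBlur(cv2.cvtColor(im,cv2.COLOR_BGR2GRAY),(0,0),.8).astype(np.float32)
def edge(a,b,n=30,w=4,t=(.12,.88),sgn=None):
    # subpixel gradient maximum across the line a-b, then a line fit
    a,b=np.array(a,float),np.array(b,float);d=(b-a)/np.linalg.norm(b-a);nn=np.array([-d[1],d[0]])
    o=np.arange(-w,w+.01,.25);P=[]
    for s in np.linspace(*t,n):
        q=(a+s*(b-a))+o[:,None]*nn
        v=cv2.remap(g,q[:,:1].astype(np.float32),q[:,1:].astype(np.float32),1)[:,0]
        G=np.abs(np.gradient(v));
        i=G.argmax()
        if G[i]>2: P.append(q[i])
    vx,vy,x,y=cv2.fitLine(np.array(P,np.float32),cv2.DIST_HUBER,0,.01,.01)[:,0]
    return np.array([x,y]),np.array([vx,vy])
def yaw(a,b,z,**k):
    p,d=edge(a,b,**k);u=plane("top",p-20*d,z);v=plane("top",p+20*d,z);e=v-u
    return np.degrees(np.arctan2(e[1],e[0])).round(2),plane("top",p,z).round(4)
if __name__=="__main__":
    print("sq head",tri((284.98,265.88),(295.56,249.32)));print("rd head",tri((299.81,279.9),(291.88,270.94)))
    print("lock",tri((456.36,226.51),(433.27,304.45)), plane("top",(433.27,304.45),.1))
    print("box rear",yaw((404,247),(483,267),.1),"left",yaw((404,247),(390,302),.1),"right",yaw((483,267),(473,320),.1,t=(.1,.7)))
    print("split",yaw((396,276),(479,297),.1,w=2))
    print("front",yaw((390,303),(450,319),.1))
    print("blk left",yaw((289,240),(281,287),.036,t=(.1,.85)),"right",yaw((307,243),(299,285),.036,t=(.1,.85)),"rear",yaw((289,240),(307,243),.036))
E
python3 m.py
```

```text
sq head (array([0.56246314, 0.24870615, 0.05171908]), np.float64(0.0019133760668065282))
rd head (array([0.50127286, 0.24933856, 0.0486826 ]), np.float64(0.0024195446782821813))
lock (array([ 0.44402687, -0.11485907,  0.0996736 ]), np.float64(0.0015819289938934808)) [ 0.44322524 -0.11520692  0.1       ]
box rear (np.float64(-98.08), array([ 0.5742, -0.1517,  0.1   ])) left (np.float64(-8.17), array([ 0.5071, -0.0191,  0.1   ])) right (np.float64(-8.23), array([ 0.5138, -0.2319,  0.1   ]))Traceback (most recent call last):
  File "m.py", line 22, in <module>
    print("split",yaw((396,276),(479,297),.1,w=2))
                  ~~~^^^^^^^^^^^^^^^^^^^^^^^^^^^^
  File "m.py", line 16, in yaw
    p,d=edge(a,b,**k);u=plane("top",p-20*d,z);v=plane("top",p+20*d,z);e=v-u
        ~~~~^^^^^^^^^
  File "m.py", line 13, in edge
    vx,vy,x,y=cv2.fitLine(np.array(P,np.float32),cv2.DIST_HUBER,0,.01,.01)[:,0]
              ~~~~~~~~~~~^^^^^^^^^^^^^^^^^^^^^^^^^^^^^^^^^^^^^^^^^^^^^^^^^
cv2.error: OpenCV(4.12.0) /io/opencv/modules/imgproc/src/linefit.cpp:618: error: (-215:Assertion failed) npoints2 >= 0 || npoints3 >= 0 in function 'fitLine'
```

```bash
sed -i '/split/d' m.py; python3 m.py | tail -2
python3 - <<'E'
from h import *
# heads: highest and lowest/side pixels, to check
for uv,z in (((295.56,249.32),.053),((291.88,270.94),.051)): print(plane("top",uv,z).round(4))
for uv,z in (((284.98,265.88),.053),((299.81,279.9),.051)): print(plane("scene",uv,z).round(4))
E
```

```text
front (np.float64(-98.27), array([ 0.4227, -0.0722,  0.1   ]))
blk left (np.float64(-0.9), array([0.5183, 0.2739, 0.036 ])) right (np.float64(-0.64), array([0.5276, 0.2228, 0.036 ])) rear (np.float64(-90.28), array([0.5935, 0.243 , 0.036 ]))
[0.5612 0.2479 0.053 ]
[0.4995 0.2482 0.051 ]
[0.5614 0.2503 0.053 ]
[0.4991 0.2519 0.051 ]
```

The square key is at (0.5615, 0.248) with yaw −0.8°. The lock is at (0.4437, −0.1153), z ≈ 0.1, and the box yaw is −8.15°. Next I'll carry the tool over to the block at its present height.

```bash
python3 -m handwheel '[[1,[0.0305,-0.0342,0],[0,0,0]],[1,[0.0305,-0.0342,0],[0,0,0]],[1,[0.0305,-0.0342,0],[0,0,0]],[1,[0.0305,-0.0342,0],[0,0,0]],[1,[0.0305,-0.0342,0],[0,0,0]],[1,[0.0305,-0.0342,0],[0,0,0]],[1,[0.0305,-0.0342,0],[0,0,0]],[1,[0.0305,-0.0342,0],[0,0,0]],[1,[0.0305,-0.0342,0],[0,0,0]],[1,[0.0305,-0.0342,0],[0,0,0]]]'
python3 -m handwheel '[[1,[0.0305,-0.0342,0],[0,0,0]],[1,[0.0305,-0.0342,0],[0,0,0]],[1,[0.0305,-0.0342,0],[0,0,0]],[1,[0.0305,-0.0342,0],[0,0,0]],[1,[0.0305,-0.0342,0],[0,0,0]],[1,[0.0305,-0.0342,0],[0,0,0]],[1,[0.0305,-0.0342,0],[0,0,0]],[1,[0.0305,-0.0342,0],[0,0,0]],[1,[0.0305,-0.0342,0],[0,0,0]],[1,[0.0305,-0.0342,0],[0,0,0]]]'
python3 -m handwheel '[[0.5,[0,0,0],[0,0,-8.5]],[0.5,[0,0,0],[0,0,-8.5]],[0.5,[0,0,0],[0,0,-8.5]],[0.5,[0,0,0],[0,0,-8.5]],[0.5,[0,0,0],[0,0,-8.5]],[0.5,[0,0,0],[0,0,-8.5]],[0.5,[0,0,0],[0,0,-8.5]],[0.5,[0,0,0],[0,0,-8.5]],[0.5,[0,0,0],[0,0,-8.5]],[0.5,[0,0,0],[0,0,-8.5]]]'
cat > st.py <<'E'
from rig import sensors
from scipy.spatial.transform import Rotation as R
import numpy as np
s=sensors.read_state();M=R.from_quat(s["tool_rot"]).as_matrix()
print("t",round(s["clock"],2),"p",s["eef_pos"].round(4),"phi",np.degrees(np.arctan2(M[1,0],M[0,0])).round(2),"z",M[:,2].round(3),"q",s["joints"].round(2),"F",s["force"].round(1),"M",s["moment"].round(2),"w",round(float(s["gripper_width"]),4),"gf",s["gripper_force"])
E
python3 st.py
```

```text
clock: 1.1
eef_pos: [0.379, -0.1702, 0.2256]
tool_rot: [0.987, 0.16, 0.0, 0.0]
force: [0.8, 0.1, 0.4]
gripper_width: 0.0918
gripper_force: 0.0
clock: 2.1
eef_pos: [0.5602, 0.2508, 0.2252]
tool_rot: [0.987, 0.16, -0.0, 0.0]
force: [0.4, -1.3, -0.4]
gripper_width: 0.0918
gripper_force: 0.0
clock: 3.1
eef_pos: [0.5597, 0.2488, 0.2251]
tool_rot: [0.617, 0.787, -0.0, -0.0]
force: [0.1, 0.3, -0.2]
gripper_width: 0.0461
gripper_force: 0.0
t 3.1 p [0.5597 0.2488 0.2251] phi 103.79 z [-0.001 -0.    -1.   ] q [0.42 0.33 1.66 0.   1.15 0.18] F [ 0.1  0.3 -0.2] M [-0.09 -0.1   0.02] w 0.0461 gf 0.0
```

```bash
python3 -m handwheel '[[0.5,[0,0,0],[0,0,-8.38]],[0.5,[0,0,0],[0,0,-8.38]],[0.5,[0,0,0],[0,0,-8.38]],[0.5,[0,0,0],[0,0,-8.38]],[0.5,[0,0,0],[0,0,-8.38]],[0.5,[0,0,0],[0,0,-8.38]],[0.5,[0,0,0],[0,0,-8.38]],[0.5,[0,0,0],[0,0,-8.38]],[0.5,[0,0,0],[0,0,-8.38]],[0.5,[0,0,0],[0,0,0]]]' >/dev/null; python3 st.py
python3 - <<'E'
from h import *
for n in("scene","top"):
    im=optics.grab_frame(n); cv2.imwrite(f"pics/{n}1.png",im[:,:,::-1])
s=cv2.imread("pics/scene1.png");t=cv2.imread("pics/top1.png")
def c(im,x,y,w,h,k): return cv2.resize(im[y:y+h,x:x+w],None,fx=k,fy=k,interpolation=cv2.INTER_CUBIC)
cv2.imwrite("pics/c1.png",np.hstack([c(s,220,160,130,160,3),c(t,230,180,130,160,3)]))
E
```

```text
t 4.1 p [0.5598 0.2488 0.2252] phi 178.98 z [-0.001 -0.    -1.   ] q [ 0.42  0.33  1.66 -0.    1.15 -1.14] F [0.5 0.5 1. ] M [ 0.07 -0.17 -0.03] w 0.0458 gf 0.0
```

View pics/c1.png

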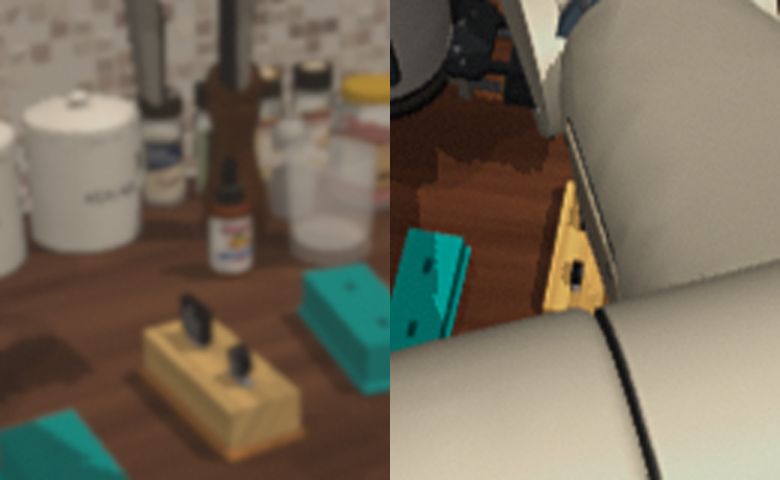

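The scene view shows the fingers above the square key, and the top view is hidden by the arm. I'll centre and descend in stages.

```bash
python3 -m handwheel '[[0.5,[-0.0017,-0.0005,0.03],[0,0,0]],[0.5,[0,0,0.03],[0,0,0]],[0.5,[0,0,0.03],[0,0,0]],[0.5,[0,0,0.03],[0,0,0]],[0.5,[0,0,0.02],[0,0,0]],[0.5,[0,0,0.01],[0,0,0]],[0.5,[0,0,0],[0,0,0]]]' >/dev/null; python3 st.py
python3 - <<'E'
from h import *
s=optics.grab_frame("scene")[:,:,::-1];cv2.imwrite("pics/scene2.png",s);x,y=230,220
cv2.imwrite("pics/c2.png",cv2.resize(s[y:y+100,x:x+110],None,fx=5,fy=5,interpolation=cv2.INTER_CUBIC))
E
```

```text
t 4.9 p [0.5609 0.248  0.0744] phi 178.74 z [-0.002 -0.001 -1.   ] q [ 0.41  0.51  1.77  0.    0.86 -1.13] F [0.2 0.5 0.4] M [ 0.03 -0.15 -0.06] w 0.0458 gf 0.0
```

View pics/c2.png

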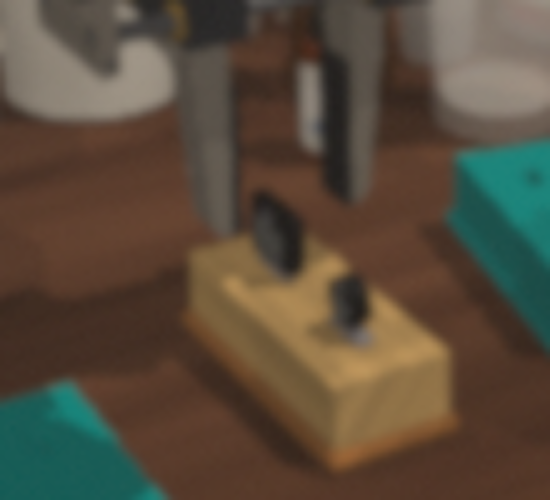

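The fingers straddle the square head (crop 277,235). I'll descend to TCP z 0.0515 and close.

```bash
python3 -m handwheel '[[0.5,[0,0,0.012],[0,0,-0.4]],[0.5,[0,0,0.011],[0,0,0]],[0.5,[0,0,0],[0,0,0]],[0,[0,0,0],[0,0,0]],[0,[0,0,0],[0,0,0]],[0,[0,0,0],[0,0,0]],[0,[0,0,0],[0,0,0]],[0,[0,0,0],[0,0,0]],[0,[0,0,0],[0,0,0]],[0,[0,0,0],[0,0,0]]]' >/dev/null; python3 st.py
```

```text
t 5.95 p [0.5619 0.2488 0.0528] phi 179.26 z [ 0.001  0.001 -1.   ] q [ 0.41  0.54  1.78  0.    0.82 -1.14] F [-0.2  1.9  1.6] M [ 0.52 -0.05 -0.02] w 0.0088 gf 29.96629446744919
```

```bash
python3 -m handwheel '[[0,[0,0,-0.01],[0,0,0]],[0,[0,0,-0.02],[0,0,0]],[0,[0,0,-0.04],[0,0,0]],[0,[0,0,-0.04],[0,0,0]],[0,[0,0,-0.04],[0,0,0]],[0,[0,0,0],[0,0,0]],[0,[0,0,0],[0,0,0]]]' >/dev/null; python3 st.py
python3 - <<'E'
import numpy as np
from rig import sensors
from scipy.spatial.transform import Rotation as R
s=sensors.read_state();M=R.from_quat(s["tool_rot"]).as_matrix()
print(M.T@(np.array([.4437,-.1153,s["eef_pos"][2]])-s["eef_pos"]))
E
```

```text
t 6.65 p [0.562  0.2482 0.2035] phi 179.26 z [ 0.002  0.    -1.   ] q [ 0.41  0.36  1.68 -0.    1.1  -1.14] F [-1.1 -0.5 -1.4] M [ 0.04 -0.16 -0.02] w 0.0086 gf 29.970526099205017
[ 1.13566322e-01 -3.65041866e-01 -3.26359749e-04]
```

```bash
python3 -m handwheel '[[0,[0.0114,-0.0365,0],[0,0,0]],[0,[0.0114,-0.0365,0],[0,0,0]],[0,[0.0114,-0.0365,0],[0,0,0]],[0,[0.0114,-0.0365,0],[0,0,0]],[0,[0.0114,-0.0365,0],[0,0,0]],[0,[0.0114,-0.0365,0],[0,0,0]],[0,[0.0114,-0.0365,0],[0,0,0]],[0,[0.0114,-0.0365,0],[0,0,0]],[0,[0.0114,-0.0365,0],[0,0,0]],[0,[0.0114,-0.0365,0],[0,0,0]]]' >/dev/null;  python3 -m handwheel '[[0,[0,0,0.01],[0,0,7.4]],[0,[0,0,0.01],[0,0,0]],[0,[0,0,0],[0,0,0]],[0,[0,0,0],[0,0,0]]]' >/dev/null; python3 st.py
python3 - <<'E'
from h import *
s=optics.grab_frame("scene")[:,:,::-1];cv2.imwrite("pics/scene3.png",s);x,y=380,150
a=cv2.resize(s[y:y+110,x:x+130],None,fx=4.5,fy=4.5,interpolation=cv2.INTER_CUBIC)
cv2.imwrite("pics/c3.png",a)
s=optics.grab_frame("top")[:,:,::-1];cv2.imwrite("pics/top3.png",s)
E
```

```text
t 8.05 p [ 0.4425 -0.1144  0.1817] phi 172.05 z [-0.002  0.001 -1.   ] q [-0.26  0.14  2.02  0.    0.98 -1.69] F [-0.  -0.4 -0.6] M [ 0.03 -0.12 -0.05] w 0.0088 gf 29.97045546770096
```

View pics/c3.png

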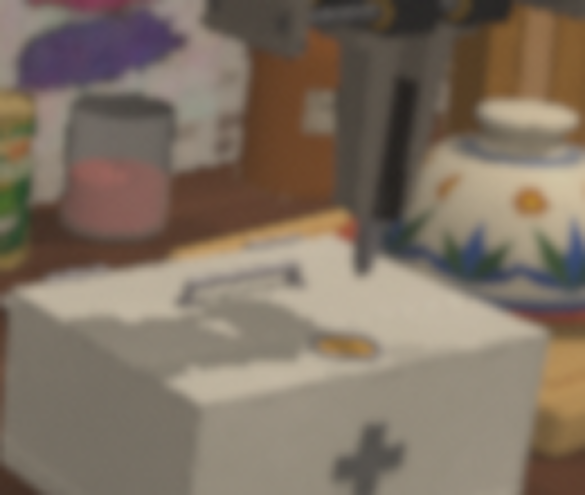

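The key hangs at crop (361,272), which is scene pixel (460.2,210.4), above the lock. I'll compare the tip's ray with the tool pose.

Run:
```python
from h import *
c=C["scene"];f=240/np.tan(np.radians(c["vfov"])/2);T=np.linalg.inv(c["world_from_camera"])
def proj(p): q=T[:3,:3]@p+T[:3,3];return q[:2]/q[2]*f+[c["cx"],c["cy"]]
t=np.array([.4437,-.1153,.0])
tcp=np.array([.4425,-.1144,.1817])
print("tip pred",proj(tcp-[0,0,.0435]),"shoulder",proj(tcp-[0,0,.0155]),"lock pred",proj(np.array([.4437,-.1153,.1])))
im=cv2.imread("pics/scene3.png");g=cv2.cvtColor(im,cv2.COLOR_BGR2GRAY)
for r in range(200,214): print(r,g[r,450:472].tolist())
h=cv2.cvtColor(im,cv2.COLOR_BGR2HSV).astype(int)
br=((h[:,:,1]>90)&(h[:,:,0]>8)&(h[:,:,0]<35)).astype(np.uint8)
for b in blobs(br,(440,217,35,18)): print('brass',b[0],b[1])
cv2.imwrite("pics/t3.png",cv2.imread("pics/top3.png")[230:350,370:510].repeat(4,0).repeat(4,1))
```

```text
tip pred [459.56709787 210.37062555] shoulder [461.39299863 198.00425298] lock pred [456.9984298  226.49080566]
200 [149, 149, 150, 147, 140, 128, 117, 106, 98, 88, 81, 79, 81, 81, 78, 73, 67, 61, 60, 65, 67, 69]
201 [151, 154, 155, 154, 143, 126, 110, 102, 95, 87, 78, 79, 83, 83, 79, 70, 64, 61, 57, 58, 60, 66]
202 [164, 168, 170, 167, 156, 139, 122, 108, 96, 84, 77, 79, 84, 85, 78, 66, 59, 58, 57, 56, 61, 72]
203 [176, 178, 180, 178, 172, 161, 146, 128, 105, 85, 77, 80, 85, 85, 78, 66, 57, 56, 56, 59, 64, 76]
204 [183, 183, 184, 183, 181, 177, 168, 150, 121, 90, 78, 81, 88, 88, 80, 70, 61, 58, 58, 60, 65, 73]
205 [185, 185, 184, 184, 183, 182, 178, 163, 132, 95, 79, 83, 90, 94, 91, 80, 68, 63, 60, 62, 64, 66]
206 [185, 185, 184, 184, 184, 182, 179, 164, 132, 95, 80, 85, 97, 109, 112, 103, 89, 79, 74, 69, 70, 70]
207 [184, 183, 183, 182, 182, 183, 178, 164, 131, 94, 80, 88, 107, 130, 141, 137, 124, 109, 98, 91, 88, 87]
208 [184, 184, 183, 182, 182, 182, 179, 166, 134, 99, 83, 93, 118, 147, 164, 164, 155, 143, 131, 120, 113, 108]
209 [182, 183, 183, 183, 183, 182, 181, 170, 142, 108, 92, 103, 132, 159, 174, 177, 174, 168, 159, 151, 142, 132]
210 [182, 182, 183, 182, 182, 183, 182, 174, 153, 125, 114, 126, 149, 169, 178, 180, 180, 178, 176, 172, 165, 157]
211 [182, 183, 183, 183, 182, 182, 182, 178, 166, 151, 146, 154, 167, 176, 180, 182, 181, 181, 181, 181, 178, 175]
212 [181, 182, 183, 183, 183, 183, 182, 180, 176, 171, 170, 173, 177, 180, 182, 182, 183, 181, 182, 182, 182, 181]
213 [182, 182, 183, 182, 182, 182, 182, 181, 181, 180, 180, 180, 182, 182, 181, 182, 183, 183, 183, 182, 182, 182]
brass [456.42105263 226.47368421] [451 225  12   4  38]
```

View pics/t3.png

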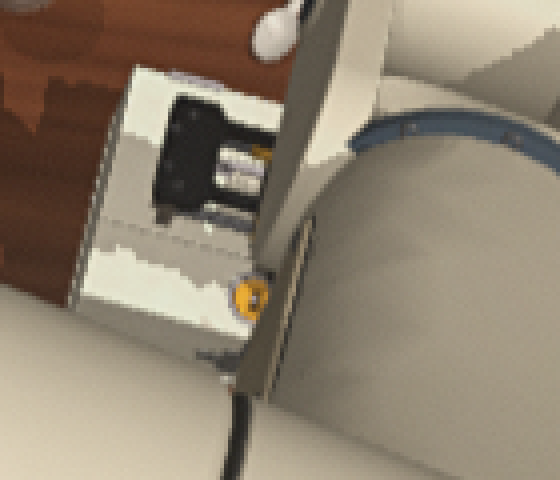

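The scene shows tip and lock within about 2 mm. I'll descend until the tip is just above the collar and compare them directly there.

```bash
python3 -m handwheel '[[0,[0,0,0.015],[0,0,0]],[0,[0,0,0.01],[0,0,0]],[0,[0,0,0.005],[0,0,0]],[0,[0,0,0],[0,0,0]],[0,[0,0,0],[0,0,0]]]' >/dev/null; python3 st.py
cat > look.py <<'E'
import sys
from h import *
from rig import sensors
P=[];I=[]
for i in range(4): I.append(optics.grab_frame("scene")[:,:,::-1].astype(float));P.append(sensors.read_state()["eef_pos"])
im=np.mean(I,0).astype(np.uint8);cv2.imwrite(f"pics/s{sys.argv[1]}.png",im);p=np.mean(P,0);print("tcp",p.round(4),np.std(P,0).round(4))
c=C["scene"];f=240/np.tan(np.radians(c["vfov"])/2);T=np.linalg.inv(c["world_from_camera"])
def proj(q): q=T[:3,:3]@q+T[:3,3];return (q[:2]/q[2]*f+[c["cx"],c["cy"]]).round(2)
print("tip",proj(p-[0,0,.0435]),"lock",proj(np.array([.4437,-.1153,.1])), "d/dx",proj(np.array([.4537,-.1153,.1])),"d/dy",proj(np.array([.4437,-.1053,.1])))
x,y=430,190;cv2.imwrite(f"pics/sc{sys.argv[1]}.png",cv2.resize(im[y:y+50,x:x+55],None,fx=10,fy=10,interpolation=cv2.INTER_CUBIC))
E
python3 look.py 4
```

```text
t 8.65 p [ 0.4432 -0.1151  0.1528] phi 171.88 z [ 0. -0. -1.] q [-0.26  0.19  2.05 -0.    0.91 -1.69] F [ 0.1  0.3 -1. ] M [ 0.05 -0.15  0.03] w 0.0087 gf 29.97050642967224
tcp [ 0.4433 -0.1152  0.153 ] [0. 0. 0.]
tip [457.7  222.55] lock [457.   226.49] d/dx [453.43 225.  ] d/dy [453.84 227.44]
```

View pics/sc4.png

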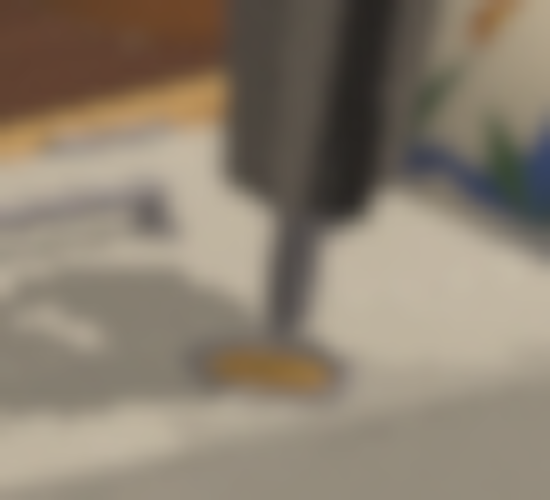

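The tip is at about crop (287,338) and the lock's middle at about (272,368), so the tip sits about 1 px right of the lock axis (1–2 mm). I'll shift about +1 mm in world x and +0.8 mm in y, then lower with force checks.

```bash
python3 -m handwheel '[[0,[-0.0009,0.0009,0],[0,0,0]],[0,[0,0,0.005],[0,0,0]],[0,[0,0,0.004],[0,0,0]],[0,[0,0,0],[0,0,0]],[0,[0,0,0],[0,0,0]]]' >/dev/null; python3 st.py;  python3 -m handwheel '[[0,[0,0,0.002],[0,0,0]],[0,[0,0,0],[0,0,0]],[0,[0,0,0],[0,0,0]]]' >/dev/null; python3 st.py;  python3 -m handwheel '[[0,[0,0,0.002],[0,0,0]],[0,[0,0,0],[0,0,0]],[0,[0,0,0],[0,0,0]]]' >/dev/null; python3 st.py
```

```text
t 9.35 p [ 0.4438 -0.1143  0.1433] phi 171.86 z [-0.001  0.    -1.   ] q [-0.26  0.2   2.06 -0.    0.88 -1.68] F [-0.1 -0.9 -0.2] M [ 0.02 -0.15  0.04] w 0.0088 gf 29.970545768737793
t 9.65 p [ 0.444  -0.1144  0.1416] phi 171.86 z [-0.  0. -1.] q [-0.26  0.2   2.06  0.    0.88 -1.68] F [-0.3 -0.5 -0.4] M [ 0.05 -0.15 -0.05] w 0.0092 gf 29.97045546770096
t 9.95 p [ 0.444  -0.1144  0.1395] phi 171.86 z [-0.  0. -1.] q [-0.26  0.21  2.06  0.    0.87 -1.68] F [-0.7  0.3 -0.5] M [ 0.06 -0.12  0.01] w 0.0089 gf 29.970388412475586
```

Tip is below the face with no contact, so it has entered the keyway. I'll go on down.

```bash
python3 -m handwheel '[[0,[0,0,0.002],[0,0,0]],[0,[0,0,0],[0,0,0]],[0,[0,0,0],[0,0,0]]]' >/dev/null; python3 st.py;  python3 -m handwheel '[[0,[0,0,0.002],[0,0,0]],[0,[0,0,0],[0,0,0]],[0,[0,0,0],[0,0,0]]]' >/dev/null; python3 st.py; python3 -m handwheel '[[0,[0,0,0.002],[0,0,0]],[0,[0,0,0],[0,0,0]],[0,[0,0,0],[0,0,0]]]' >/dev/null; python3 st.py
```

```text
t 10.25 p [ 0.444  -0.1143  0.1375] phi 171.86 z [-0.  0. -1.] q [-0.26  0.21  2.06 -0.    0.87 -1.68] F [-0.2  0.1 -0.3] M [ 0.07 -0.13 -0.  ] w 0.0089 gf 29.970484972000122
t 10.55 p [ 0.444  -0.1144  0.1355] phi 171.86 z [-0.  0. -1.] q [-0.26  0.21  2.06 -0.    0.86 -1.68] F [-0.2  0.1  0.3] M [ 0.09 -0.13  0.  ] w 0.0085 gf 29.97056007385254
t 10.85 p [ 0.4439 -0.1143  0.1335] phi 171.86 z [-0.  0. -1.] q [-0.26  0.22  2.07  0.    0.86 -1.68] F [ 0.4 -0.2 -1. ] M [ 0.03 -0.19  0.02] w 0.0086 gf 29.970468878746033
```

```bash
python3 -m handwheel '[[0,[0.001,0,0.001],[0,0,0]],[0,[-0.002,0,0.001],[0,0,0]],[0,[0.002,0,0.001],[0,0,0]],[0,[-0.002,0,0.001],[0,0,0]],[0,[0.001,0,0],[0,0,0]],[0,[0,0,0],[0,0,0]]]' >/dev/null; python3 st.py;  python3 -m handwheel '[[0,[0.001,0,0.001],[0,0,0]],[0,[-0.002,0,0.001],[0,0,0]],[0,[0.002,0,0.001],[0,0,0]],[0,[-0.002,0,0.001],[0,0,0]],[0,[0.001,0,0],[0,0,0]],[0,[0,0,0],[0,0,0]]]' >/dev/null; python3 st.py
```

```text
t 11.45 p [ 0.4438 -0.1144  0.1297] phi 171.86 z [-0.  0. -1.] q [-0.26  0.22  2.07 -0.    0.85 -1.68] F [-1.7 -0.1  3.2] M [0.11 0.25 0.02] w 0.0087 gf 29.984691739082336
t 12.05 p [ 0.4439 -0.1143  0.1253] phi 171.86 z [-0.  0. -1.] q [-0.26  0.23  2.07  0.    0.84 -1.68] F [-1.   0.2 -0.9] M [ 0.08  0.02 -0.06] w 0.0086 gf 29.99009996652603
```

```bash
python3 -m handwheel '[[0,[0.001,0,0.001],[0,0,0]],[0,[-0.002,0,0.001],[0,0,0]],[0,[0.002,0,0.001],[0,0,0]],[0,[-0.002,0,0.001],[0,0,0]],[0,[0.001,0,0],[0,0,0]],[0,[0,0,0],[0,0,0]]]' >/dev/null; python3 st.py;  python3 -m handwheel '[[0,[0.001,0,0.001],[0,0,0]],[0,[-0.002,0,0.001],[0,0,0]],[0,[0.002,0,0.001],[0,0,0]],[0,[-0.002,0,0.001],[0,0,0]],[0,[0.001,0,0],[0,0,0]],[0,[0,0,0],[0,0,0]]]' >/dev/null; python3 st.py
```

```text
t 12.65 p [ 0.444  -0.1143  0.1215] phi 171.86 z [ 0.  0. -1.] q [-0.26  0.24  2.07  0.    0.83 -1.68] F [-1.1  0.7 -1.2] M [ 0.01  0.05 -0.07] w 0.0088 gf 29.990107119083405
t 13.25 p [ 0.4453 -0.1147  0.1181] phi 171.85 z [ 0.003 -0.001 -1.   ] q [-0.26  0.24  2.08  0.    0.82 -1.68] F [ 2.5 -0.6  2.8] M [ 0.01 -0.78  0.01] w 0.0085 gf 29.992380738258362
```

```bash
python3 -m handwheel '[[0,[0.001,0,0.0005],[0,0,0]],[0,[-0.002,0,0.0005],[0,0,0]],[0,[0.002,0,0.0005],[0,0,0]],[0,[-0.002,0,0.0005],[0,0,0]],[0,[0.001,0,0],[0,0,0]],[0,[0,0,0],[0,0,0]]]' >/dev/null; python3 st.py;  python3 -m handwheel '[[0,[0.001,0,0.0005],[0,0,0]],[0,[-0.002,0,0.0005],[0,0,0]],[0,[0.001,0,0],[0,0,0]],[0,[0,0,0],[0,0,0]],[0,[0,0,0],[0,0,0]]]' >/dev/null; python3 st.py
```

```text
t 13.85 p [ 0.4453 -0.1147  0.1165] phi 171.86 z [ 0.003 -0.001 -1.   ] q [-0.26  0.24  2.08 -0.    0.82 -1.68] F [ 1.5  0.7 10.2] M [-0.02 -0.47 -0.03] w 0.0086 gf 29.996965527534485
t 14.35 p [ 0.4454 -0.1147  0.1162] phi 171.86 z [ 0.003 -0.001 -1.   ] q [-0.26  0.25  2.08  0.    0.82 -1.68] F [-1.  -0.1 22.4] M [ 0.13  0.1  -0.02] w 0.0087 gf 30.00611811876297
```

The key bottoms out with Fz at 22 N and the shoulder at about the plug's face. I'll start the clockwise turn.

```bash
python3 -m handwheel '[[0,[0,0,0],[0,0,5]],[0,[0,0,0],[0,0,5]],[0,[0,0,0],[0,0,5]],[0,[0,0,0],[0,0,0]],[0,[0,0,0],[0,0,0]]]' >/dev/null; python3 st.py;python3 -m handwheel '[[0,[0,0,0],[0,0,5]],[0,[0,0,0],[0,0,5]],[0,[0,0,0],[0,0,5]],[0,[0,0,0],[0,0,0]],[0,[0,0,0],[0,0,0]]]' >/dev/null; python3 st.py
```

```text
t 14.85 p [ 0.4452 -0.1148  0.1162] phi 156.85 z [ 0.002 -0.001 -1.   ] q [-0.26  0.25  2.08 -0.    0.82 -1.42] F [-2.1  0.7 22. ] M [ 0.14  0.2  -0.01] w 0.0088 gf 30.006668865680695
t 15.35 p [ 0.445  -0.1147  0.1162] phi 141.86 z [ 0.002 -0.001 -1.   ] q [-0.26  0.25  2.08 -0.    0.82 -1.16] F [-2.9  0.4 22.8] M [0.04 0.33 0.09] w 0.0087 gf 30.00686824321747
```

```bash
python3 -m handwheel '[[0,[0,0,0],[0,0,6]],[0,[0,0,0],[0,0,6]],[0,[0,0,0],[0,0,6]],[0,[0,0,0],[0,0,6]],[0,[0,0,0],[0,0,6]],[0,[0,0,0],[0,0,0]],[0,[0,0,0],[0,0,0]]]' >/dev/null; python3 st.py;python3 -m handwheel '[[0,[0,0,0],[0,0,6]],[0,[0,0,0],[0,0,6]],[0,[0,0,0],[0,0,6]],[0,[0,0,0],[0,0,6]],[0,[0,0,0],[0,0,4]],[0,[0,0,0],[0,0,0]],[0,[0,0,0],[0,0,0]]]' >/dev/null; python3 st.py
```

```text
t 16.05 p [ 0.4447 -0.1145  0.1162] phi 111.86 z [ 0.002 -0.    -1.   ] q [-0.26  0.25  2.08 -0.    0.82 -0.64] F [-4.3  1.4 23.5] M [0.15 0.59 0.08] w 0.0088 gf 30.0081467628479
t 16.75 p [ 0.4448 -0.1145  0.1161] phi 83.86 z [ 0.002 -0.    -1.   ] q [-0.26  0.25  2.08  0.    0.82 -0.15] F [-2.3  1.7 24.1] M [0.29 0.62 0.17] w 0.0088 gf 30.019463896751404
```

```bash
python3 -m handwheel '[[0,[0,0,0],[0,0,3]],[0,[0,0,0],[0,0,0]],[0,[0,0,0],[0,0,0]]]' >/dev/null; python3 st.py;python3 -m handwheel '[[0,[0,0,0],[0,0,3]],[0,[0,0,0],[0,0,0]],[0,[0,0,0],[0,0,0]]]' >/dev/null; python3 st.py; python3 -m handwheel '[[0,[0,0,0],[0,0,2]],[0,[0,0,0],[0,0,0]],[0,[0,0,0],[0,0,0]]]' >/dev/null; python3 st.py
python3 look.py 5
```

```text
t 17.05 p [ 0.4449 -0.1145  0.1161] phi 80.87 z [ 0.002 -0.    -1.   ] q [-0.26  0.25  2.08  0.    0.82 -0.1 ] F [-2.2  2.3 22.9] M [0.4  0.52 0.26] w 0.0089 gf 30.029183328151703
t 17.35 p [ 0.4449 -0.1145  0.1161] phi 77.88 z [ 0.002 -0.    -1.   ] q [-0.26  0.25  2.08  0.    0.82 -0.04] F [-2.   2.5 22.3] M [0.42 0.44 0.28] w 0.0087 gf 30.0375759601593
t 17.65 p [ 0.4449 -0.1144  0.1162] phi 75.89 z [ 0.002 -0.    -1.   ] q [-0.26  0.25  2.08  0.    0.82 -0.01] F [-1.6  2.6 21.9] M [0.45 0.54 0.35] w 0.0087 gf 30.063299238681793
tcp [ 0.4449 -0.1144  0.1161] [0. 0. 0.]
tip [454.61 237.78] lock [457.   226.49] d/dx [453.43 225.  ] d/dy [453.84 227.44]
```

View pics/sc5.png

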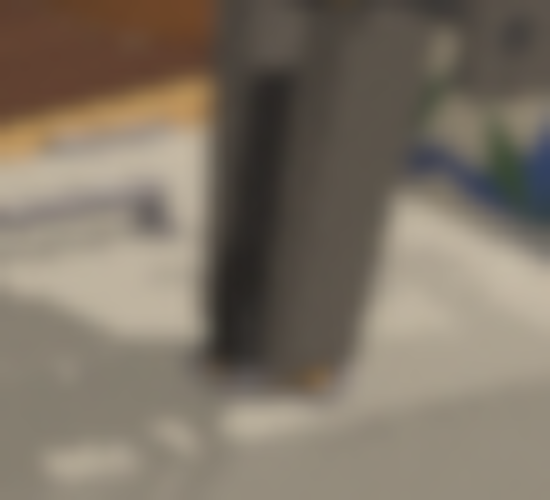

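The fingers hold the head just above the lock (crop 290,370). Torque climbed at about 90°, so the plug is at its stop, and the key is pressed down with 22 N. I'm handing in.

```bash
python3 -c "
from rig import bot
print(bot.close_job())"
```

```text
the job is handed in; nothing more can be done
None
```

I handed the job in with the square key in the lock, turned clockwise to its stop and still gripped and pushed down. I judged this from force, torque and tool position, not from a score; the round key was not touched.

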